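# Free the filter wheel and hold it at the third click

## Task

The filter wheel on the bench fixture is parked: first slide the red-handled lock bolt away from the wheel, fully home through its keeper, which frees the wheel. Then turn the black bar knob clockwise (seen from above) three clicks from its rest stop, so that the green filter comes under the loupe, without running on past the third click, and keep hold of it there: the wheel springs back when let go, so finish still gripping the knob. Leave the bolt home and the other things on the bench where they are.

Things in the scene. Friction and masses are not known exactly. Their poses are not given: they have to be found in the camera images.
- fixture: grey bench fixture fixed to the bench, base plate 170 x 285 x 14 mm. Origin on the bench surface under the wheel's axis; +x points from the axis to the loupe, -y from the axis along the lock bolt to its keeper, z up. Steel staples 43 mm high hold the bolt: guide at y = -100 mm, keeper at y = -178 mm. The aluminium wheel is 150 mm across, its top 34 mm above the bench.
- loupe_view (a point): top centre of the black loupe (33 mm diameter) fixed on a dark arm over the wheel's rim, 56 mm from the axis, 82 mm above the bench. Six filters of 18 mm lie 24 degrees apart on the wheel: white, blue, yellow, green, red, violet; at rest the white one is under the loupe, each click clockwise brings the next.
- lock_bolt (a joint): travel of the lock bolt in m: 0 with its nose fully in between the two brass lugs of the wheel (starts at 0 to 0.006), 0.042 fully home in the keeper (end of travel). It slides along the fixture's -y; about 2 N of friction, stays where it is left. Below about 0.018 it blocks the wheel.
- bolt_grip (a point): point on the axis of the bolt's upright red handle, a round post of 13 mm diameter, top 13 mm above this point; 66 mm above the bench. The post is free down to 23 mm below this point (top of the staples). Its axes are those of the fixture.
- index_knob: black bar knob on top of the wheel, on its axis: 46 x 13 x 34 mm (46 along its own x, 13 along its own y). Origin at its centre, 73 mm above the bench, 39 mm above the wheel. It turns with the wheel: at rest its x axis stands 36 degrees anticlockwise from the fixture's +x, at the third click 36 degrees clockwise from it. A white line marks its +x end.
- filter_wheel (a joint): angle of wheel and knob in rad, grows clockwise seen from above: 0 at the rest stop (start), a detent click each 24 degrees: 0.419, 0.838, 1.257 (third), 1.676; hard end at 2.094. A spring drives it back to 0 when let go (about 0.08 to 0.11 N m up to the third click); each click adds a bump of about 0.03 N m.
- solvent_bottle: white bottle with yellow label, 60 mm diameter, 113 mm high; bystander. Origin under its centre.
- mouse: black mouse 105 x 60 x 36 mm; bystander. Origin under its centre.
- v_block: steel V-block 40 x 35 x 28 mm; bystander. Origin under its centre.
- spare_knob: small fluted light-grey thumb screw, 25 mm across, 30 mm high; bystander. Origin under its centre.
- lens_cell_a: silver lens cell 44 mm across, 14 mm high, in the shallow steel tray; bystander. Origin under its centre.
- adapter_ring: black ring 63 mm across, 16 mm high, in the shallow steel tray; bystander. Origin under its centre.

How it is judged:
By the outcome, as a careful person would: the job done as asked, in the order asked, and still so for the second after the job is handed in, while the arm keeps its last pose, push and grip.
It also fails if it takes over 42 s, if anything falls off the work surface, if the arm or the gripper's body presses on something with over 40 N, if the wrist force passes 120 N, or if a joint passes its speed limit or range.

## Robot

A 6-joint arm with a two-finger parallel gripper is mounted at the origin on a cart in front of the work surface, level with it; the furniture and walls round the work are solid. World frame = base frame: x ahead of the robot, y to its left, z up, the work surface at z = 0. Lengths are in mm, angles in rad, forces in N, time in s.
With the tool pointing down it reaches from about 350 to 875 mm from the base axis. Payload 4.2 kg.
Tool frame: the origin (TCP) lies between the finger pads; the fingertips stand 17 mm ahead of it and the grasp point (between the pads) lies 2 mm behind it (nose_length is the distance from the TCP to the fingertips, in mm); z points along the fingers, y is the direction in which the jaws open and shut (so a half turn about z gives the same grasp; the last joint's range is limited). The gripper opens to 85 mm and grips with 20 to 120 N. Pads are 22 mm wide; open, the fingers measure 114 mm over their backs; the gripper's body (76 mm by 85 mm) begins 54 mm behind the grasp point. The pads swing forward as they close: fully open they stand 13 mm farther back than shut.
Start: joints at [1.381, 0.385, 0.008, 0, -1.194, -0.259], TCP at [271.144, 563.099, 214.512] pointing down, gripper open.
Joint ranges: [-3.14, 3.14], [-1.21, 2.06], [-1.07, 1.41], [-3.16, 2.05], [-2.99, -0.16], [-3.1, 3.1]. Speed limits (rad/s): [2.79, 2.79, 3.14, 3.14, 3.14, 3.14].

## Interface

Orientations are given as a unit quaternion [x, y, z, w].
In Python, from bench import * gives the robot as it stands.
- The arm moves only by the tool jog_arm, never from a script. Its argument "increments" is a list of rows, each a list of 4 numbers: the shift along the tool's x, y, z in m, then the turn about the tool's z in degrees. A call has 1 to 10 rows; each row is the pose to reach, as a shift and turn from the pose measured when the call began, along the tool's axes at that moment; what a row does not reach only later rows make up. A row lasts 1/8 s, in which the tool goes at most 62.5 mm and 10.7 degrees, less where a joint would pass 70% of its speed; a pose out of reach is approached as far as the arm can. A call with a gripper value outside its range is refused whole. "hand" is the gripper's target within -1 to 1 (fully open at 1, half-way at 0, shut at -1), set as the call begins (left out, the last holds). The fingers move at their own pace and stop on an object; the grip force is fixed at half the most. Time passes only in rows, so rows that repeat a pose let the fingers close. It gives the time, the measured TCP pose, the force and the opening at its end, in the units of the state.
- read_state(): the state, without advancing time (a new reading comes with each control period).
- get_image(name): name is "side" or "top" or "wrist"; returns the picture (384x512x3 uint8, red, green, blue); there is no depth.
- calibration(name): a dict with "fx", "fy", "cx", "cy" (pixels), "position" and "rotation" of the camera in the world; the wrist camera has in their place "hand_eye" (4x4, takes a point from camera to tool coordinates, whose origin is the TCP and whose axes are the flange's). Camera axes: x right, y up, looking along -z (the intrinsics and any distortion apply to the point x, -y, -z); pixel columns grow to the right and rows downward; lengths in mm; the calibration is good to about 2 mm. A picture is of the moment at which its call begins: read the wrist's pose just before it. calibration takes no time and is no camera call.
- job_done(): hands the job in, once; it reports no verdict.
The state is a dict: "clock": time; "joints": joint angles; "joint_vel": joint speeds; "joint_efforts": joint torques, N m; "position": TCP position; "ee_rot": TCP orientation; "contact_force": force on the tool from outside, world axes, zero at the start; "wrist_torque": the same for the moment, N m; "gripper_width": finger opening in mm.
Only numpy, scipy, OpenCV 4.12 (cv2) and the standard library are available. Lean on these libraries where they do the work, as an engineer would, in place of code of your own. Each camera call takes 0.05 s, during which the arm holds its last target.

## Working session

There is one attempt and no reset: what is moved stays moved. The work goes in short steps, Python scripts to look and compute and a tool call to move; the robot and the scene stay as the last step left them, time stands still between calls to the robot, and variables do not carry over. Pictures are saved under pics/ and viewed, and the job is handed in when it is done.

Besides the shell and the picture viewer there is one more tool, called after "Request:" as name([rows], argument=value, ...), one row to a line, values as JSON. jog_arm: Moves the arm, as the interface text tells. Its arguments: {"type":"object","properties":{"increments":{"type":"array"},"hand":{"type":"number"}},"required":["increments"]}

```bash
mkdir -p pics; ls; python3 - <<'E'
from bench import *
import cv2
s=read_state(); print(s)
for n in ("top","side","wrist"):
    im=get_image(n); cv2.imwrite(f"pics/{n}0.png",im[:,:,::-1]); print(n,calibration(n))
E
```

```text
pics
{'clock': 0.0, 'joints': array([ 1.38061609e+00,  3.85547486e-01,  6.61727819e-03, -4.87577672e-04,
       -1.19402266e+00, -2.58614709e-01]), 'joint_vel': array([-0.00027083, -0.00073565,  0.00124848,  0.00087191, -0.00030531,
        0.00097459]), 'joint_efforts': array([-2.17905936e-04, -3.92290485e+01,  1.88406086e+01,  4.18613479e+00,
       -4.55878529e-03, -5.52391327e-06]), 'position': array([270.88290221, 562.54683979, 213.42546548]), 'ee_rot': array([ 9.74907749e-01, -2.22606530e-01, -1.89570872e-04,  1.08539234e-03]), 'contact_force': array([ 0.34587746, -0.07821588,  0.21820347]), 'wrist_torque': array([0.03023815, 0.01662055, 0.02214318]), 'gripper_width': 84.8555482116399}
top {'fx': 402.5099899440662, 'fy': 402.5099899440662, 'cx': 256.71605606026833, 'cy': 184.67768633601383, 'position': array([ 339.99334502,  -12.51911909, 1101.93122682]), 'rotation': array([ 0.07638117, -0.06638175, -0.65315915,  0.75042821])}
side {'fx': 357.2694784579806, 'fy': 357.2694784579806, 'cx': 249.8336827620166, 'cy': 193.91559047481542, 'position': array([ 609.88963779, -987.640927  ,  542.16751076]), 'rotation': array([0.53534187, 0.01554118, 0.01754239, 0.84431026])}
wrist {'fx': 281.6895942220395, 'fy': 281.6895942220395, 'cx': 253.62871288446482, 'cy': 194.55647068292643, 'hand_eye': array([[-1.03388107e-03,  9.58937829e-01,  2.83614477e-01,
         7.24785562e+01],
       [ 9.99999291e-01,  8.23787181e-04,  8.60039478e-04,
         7.59258112e-01],
       [ 5.91086420e-04,  2.83615165e-01, -9.58938001e-01,
        -1.60130466e+02],
       [ 0.00000000e+00,  0.00000000e+00,  0.00000000e+00,
         1.00000000e+00]])}
```

View pics/top0.png

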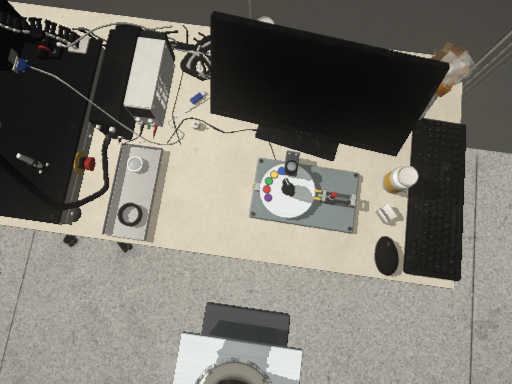

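View pics/side0.png

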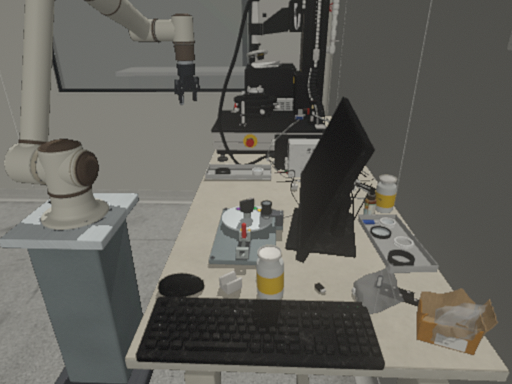

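View pics/wrist0.png

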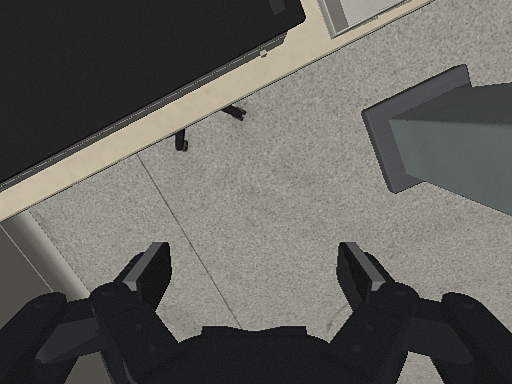

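```bash
cat > h.py <<'E'
import numpy as np, cv2
from scipy.spatial.transform import Rotation as R
from bench import *
def cam(n,s=None):
    c=calibration(n)
    if n=="wrist":
        T=np.eye(4);T[:3,:3]=R.from_quat(s["ee_rot"]).as_matrix();T[:3,3]=s["position"]
        M=T@c["hand_eye"]; return c,M[:3,:3],M[:3,3]
    return c,R.from_quat(c["rotation"]).as_matrix(),np.array(c["position"])
def ray(k,uv):
    c,Rm,p=k; d=Rm@np.array([(uv[0]-c["cx"])/c["fx"],-(uv[1]-c["cy"])/c["fy"],-1.]); return p,d
def onz(k,uv,z):
    p,d=ray(k,uv); return p+d*(z-p[2])/d[2]
def proj(k,P):
    c,Rm,p=k; q=Rm.T@(np.asarray(P,float)-p); return np.array([c["cx"]+c["fx"]*q[0]/-q[2], c["cy"]-c["fy"]*q[1]/-q[2]])
E
python3 - <<'E'
from h import *
print(calibration("top").keys(), R.from_quat(calibration("top")["rotation"]).as_matrix())
for n,(x0,y0,x1,y1) in dict(top=(235,145,375,240),side=(200,185,300,275)).items():
    im=cv2.imread(f"pics/{n}0.png")[y0:y1,x0:x1]; cv2.imwrite(f"pics/{n}0c.png",cv2.resize(im,None,fx=5.5,fy=5.5,interpolation=cv2.INTER_CUBIC))
k=cam("top")
for uv,z in [((288,190),34),((333,196),66),((292,158),82)]: print(uv,onz(k,uv,z))
E
```

```text
dict_keys(['fx', 'fy', 'cx', 'cy', 'position', 'rotation']) [[ 1.37953163e-01  9.70157478e-01 -1.99407606e-01]
 [-9.90438743e-01  1.35098069e-01 -2.79214779e-02]
 [-1.48648014e-04  2.01352875e-01  9.79518758e-01]]
(288, 190) [554.51777362 -67.80136599  34.        ]
(333, 196) [ 548.4630104  -184.52818087   66.        ]
(292, 158) [631.13591935 -65.24351262  82.        ]
```

View pics/top0c.png

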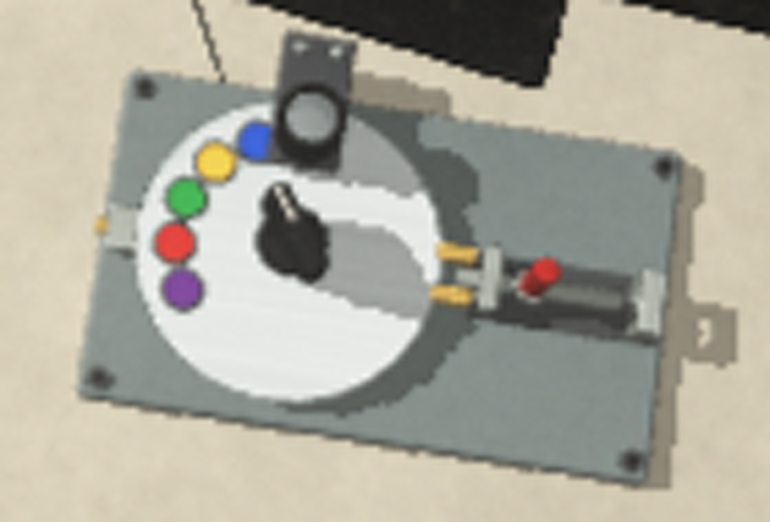

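View pics/side0c.png

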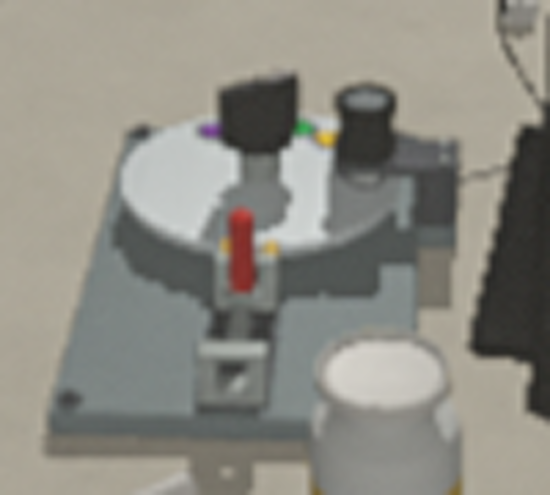

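```bash
python3 - <<'E'
from h import *
from scipy.optimize import least_squares
k=cam("top"); im=cv2.imread("pics/top0.png"); hsv=cv2.cvtColor(im,cv2.COLOR_BGR2HSV)
o=np.array([235,145])
C=[onz(k,np.array(p)/5.5+o,14)[:2] for p in [(135,70),(680,152),(645,485),(80,397)]]
C=np.array(C);print(C)
print("sides",[np.linalg.norm(C[i]-C[(i+1)%4]) for i in range(4)])
e=C[1]-C[0];f=C[2]-C[3];print("yaw from -y",[np.degrees(np.arctan2(v[0],-v[1])) for v in (e,f)])
for a,b in((3,0),(2,1)): v=C[b]-C[a];print("yaw x",np.degrees(np.arctan2(v[1],v[0])))
seed=dict(blue=(257,142),yellow=(215,162),green=(186,199),red=(175,243),violet=(183,290))
P=[]
for n,s in seed.items():
    u=np.array(s)/5.5+o; x,y=u.astype(int)
    m=np.zeros(im.shape[:2],np.uint8); sub=(hsv[y-5:y+6,x-5:x+6,1]>90).astype(np.uint8); m[y-5:y+6,x-5:x+6]=sub
    M=cv2.moments(m,True); c=(M['m10']/M['m00']+.0,M['m01']/M['m00']); P.append(onz(k,c,34)[:2]); print(n,u,c,M['m00'],P[-1])
P=np.array(P)
ang=np.radians(24*np.arange(1,6))
def res(q): return np.concatenate([q[0]+56*np.cos(q[2]+ang)-P[:,0],q[1]+56*np.sin(q[2]+ang)-P[:,1]])
r=least_squares(res,[555,-68,0]);print(r.x,np.degrees(r.x[2]),r.fun)
# red handle
red=cv2.inRange(hsv[:,310:],(0,120,60),(8,255,255))|cv2.inRange(hsv[:,310:],(172,120,60),(180,255,255))
ys,xs=np.nonzero(red); sel=(ys>180)&(ys<210)&(xs<60);print(list(zip(xs[sel]+310,ys[sel])))
E
```

```text
[[ 638.80800275   21.27176603]
 [ 634.3024226  -257.06108892]
 [ 464.90047018 -254.73667859]
 [ 469.57618795   25.34438408]]
sides [np.float64(278.3693201496177), np.float64(169.41789860180552), np.float64(280.12008853224114), np.float64(169.28081214368126)]
yaw from -y [np.float64(-0.9274082343018313), np.float64(-0.9564160044126657)]
yaw x -1.3785752711431374
yaw x -0.7861216665539318
blue [281.72727273 170.81818182] (280.1621621621622, 171.02702702702703) 37.0 [603.86953696 -40.17495697]
yellow [274.09090909 174.45454545] (274.0, 174.28) 50.0 [592.52074428 -24.70581893]
green [268.81818182 181.18181818] (268.7560975609756, 180.53658536585365) 41.0 [573.2730592  -12.86328953]
red [266.81818182 189.18181818] (266.2439024390244, 189.0487804878049) 41.0 [549.00615692  -9.24517551]
violet [268.27272727 197.72727273] (267.6, 196.8) 35.0 [528.44393838 -15.69271261]
[ 5.54465600e+02 -6.47256361e+01 -1.22143187e-02] -0.6998289086762534 [ 2.02899412 -0.0783258  -0.85329026  0.28652354 -1.38390164 -2.39997735
  1.13551362  1.18148264  0.28010711 -0.19712602]
[(np.int64(333), np.int64(192)), 
[... 323 characters left out ...]
.int64(334), np.int64(194)), (np.int64(335), np.int64(194)), (np.int64(336), np.int64(194)), (np.int64(330), np.int64(195)), (np.int64(331), np.int64(195)), (np.int64(332), np.int64(195)), (np.int64(333), np.int64(195)), (np.int64(334), np.int64(195)), (np.int64(335), np.int64(195)), (np.int64(336), np.int64(195)), (np.int64(330), np.int64(196)), (np.int64(331), np.int64(196)), (np.int64(332), np.int64(196)), (np.int64(333), np.int64(196)), (np.int64(334), np.int64(196)), (np.int64(335), np.int64(196)), (np.int64(330), np.int64(197)), (np.int64(331), np.int64(197)), (np.int64(332), np.int64(197)), (np.int64(333), np.int64(197)), (np.int64(331), np.int64(198)), (np.int64(332), np.int64(198))]
```

```bash
python3 - <<'E'
from h import *
k=cam("top")
print("handle top",onz(k,(334.3,193.7),79), "mid", onz(k,(333,195.2),66))
for z in (60,150,300): print(z,[onz(k,p,z)[:2].round() for p in ((211,90),(300,122),(395,153),(258,128),(336,158))])
ks=cam("side")
# monitor lower corner in the side view
for p in ((302,215),(300,255),(345,100),(368,150)):
    c,d=ray(ks,p); 
    print(p,[(c+d*((x-c[0])/d[0])).round() for x in (650,700,750,800)])
E
```

```text
handle top [ 552.31323128 -185.09087371   79.        ] mid [ 550.57603286 -184.31563028   66.        ]
60 [array([800., 180.]), array([741., -76.]), array([ 689., -339.]), array([709.,  35.]), array([ 654., -183.])]
150 [array([761., 163.]), array([707., -70.]), array([ 659., -311.]), array([677.,  31.]), array([ 627., -168.])]
300 [array([694., 136.]), array([649., -61.]), array([ 609., -264.]), array([624.,  24.]), array([ 581., -144.])]
(302, 215) [array([ 650., -638.,  352.]), array([ 700., -203.,  116.]), array([ 750.,  233., -121.]), array([ 800.,  669., -358.])]
(300, 255) [array([ 650., -643.,  303.]), array([ 700., -214.,    4.]), array([ 750.,  216., -295.]), array([ 800.,  645., -593.])]
(345, 100) [array([ 650., -798.,  507.]), array([ 700., -562.,  463.]), array([ 750., -326.,  419.]), array([800., -90., 376.])]
(368, 150) [array([ 650., -850.,  497.]), array([ 700., -679.,  441.]), array([ 750., -508.,  385.]), array([ 800., -337.,  329.])]
```

Request:
jog_arm([
  [0.04,0.039,0,6.5],
  [0.08,0.078,0,13],
  [0.12,0.117,0,19.5],
  [0.16,0.156,0,26],
  [0.2,0.195,0,32.5],
  [0.24,0.234,0,39],
  [0.28,0.273,0,45.5],
  [0.32,0.312,0,52],
  [0.36,0.351,0,58.5],
  [0.4,0.39,0,65],
], hand=0)

```text
clock: 1.4
position: [462.3, 36.0, 214.5]
ee_rot: [-0.701, 0.713, -0.0, -0.001]
contact_force: [0.5, 1.3, 1.1]
gripper_width: 42.9
```

Request:
jog_arm([
  [0.06,-0.03,0,0],
  [0.12,-0.06,0,0],
  [0.17,-0.085,0.01,0],
  [0.184,-0.088,0.014,0],
  [0.184,-0.088,0.014,0],
])

```text
clock: 2.02
position: [546.7, -150.3, 199.5]
ee_rot: [-0.701, 0.714, 0.001, -0.001]
contact_force: [0.3, 0.6, 0.6]
gripper_width: 42.8
```

```bash
python3 - <<'E'
from h import *
import pickle
s=read_state(); im=get_image("wrist")[:,:,::-1]; print(s["clock"],s["position"],s["joints"],s["joint_vel"].round(3))
cv2.imwrite("pics/w1.png",im); pickle.dump(s,open("w1.pkl","wb"))
cv2.imwrite("pics/w1b.png",cv2.resize(im,None,fx=1.56,fy=1.56))
E
```

```text
2.025 [ 546.72487937 -150.34885798  199.46558663] [ 1.79028306e-02  2.99125721e-01 -1.59161172e-01  1.10561357e-03
 -1.11529214e+00 -3.68144229e-02] [ 0.043 -0.035 -0.01  -0.001 -0.004 -0.007]
```

View pics/w1b.png

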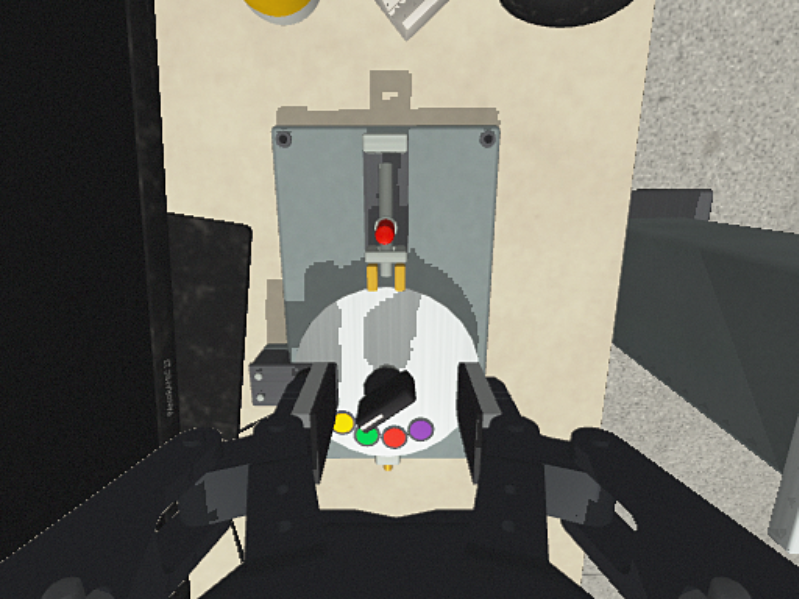

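```bash
python3 - <<'E'
from h import *
import pickle
from scipy.optimize import least_squares
s=pickle.load(open("w1.pkl","rb")); k=cam("wrist",s); im=cv2.imread("pics/w1.png"); hsv=cv2.cvtColor(im,cv2.COLOR_BGR2HSV)
def blob(c,r,smin=120):
    x,y=int(c[0]/1.5625),int(c[1]/1.5625); m=np.zeros(im.shape[:2],np.uint8)
    m[y-r:y+r+1,x-r:x+r+1]=(hsv[y-r:y+r+1,x-r:x+r+1,1]>smin)*1
    n,l,st,ce=cv2.connectedComponentsWithStats(m); i=1+np.argmax(st[1:,4]); return ce[i],st[i]
P=[]
for n,c in dict(yellow=(343,422),green=(367,436),red=(394,437),violet=(421,430)).items():
    ce,st=blob(c,10); P.append(onz(k,ce,34)[:2]); print(n,ce,st,P[-1])
P=np.array(P); 
ang=np.radians(24*np.arange(2,6))
def res(q): return np.concatenate([q[0]+56*np.cos(q[2]+ang)-P[:,0],q[1]+56*np.sin(q[2]+ang)-P[:,1]])
r=least_squares(res,[555,-68,0]);print(r.x[:2],np.degrees(r.x[2]),r.fun.round(1))
m=cv2.inRange(hsv,(0,150,70),(6,255,255))|cv2.inRange(hsv,(172,150,70),(180,255,255)); m[200:]=0
n,l,st,ce=cv2.connectedComponentsWithStats(m);print(st,ce)
ys,xs=np.nonzero(m); 
for y in range(ys.min(),ys.max()+1): print(y,xs[ys==y].min(),xs[ys==y].max(), end="; ")
print()
for nme,c,z in (("handle top",(246.4,148.5),79),):print(nme,onz(k,c,z))
kt=cam("top")
# plate corners far end, and lugs
for nme,c,z in (("platefarL",(273,126),14),("platefarR",(498,127),14),("keeper",(385,143),43),("guide",(385,257),43),("lugL",(372,278),30),("lugR",(399,278),30),("wheelL",(290,372),34),("wheelR",(481,372),34),("wheelfar",(386,287),34)):
    print(nme,onz(k,np.array(c)/1.5625,z))
E
```

```text
yellow [219.04895105 270.76223776] [212 265  15  13 143] [594.04691656 -24.10352883]
green [234.81981982 279.43243243] [228 275  14  10 111] [573.91715168 -10.68012225]
red [252.47058824 280.07352941] [246 274  14  13 136] [550.61009835  -9.19563314]
violet [269.15322581 275.20967742] [263 270  13  12 124] [528.50548741 -16.03736535]
[556.0179077  -64.71308458] -0.6005542157040284 [-0.1 -0.   0.1  0.   0.6 -1.   0.2  0.1]
[[     0      0    512    384 196451]
 [   240    141     13     16    157]] [[255.50724608 191.53444879]
 [246.43312102 148.39490446]]
141 244 249; 142 243 250; 143 243 251; 144 243 251; 145 242 252; 146 242 252; 147 241 252; 148 241 252; 149 240 252; 150 240 252; 151 241 252; 152 241 251; 153 241 251; 154 242 250; 155 243 250; 156 245 246; 
handle top [ 552.93926137 -188.04112521   79.        ]
platefarL [ 634.27334855 -258.64769855   14.        ]
platefarR [ 469.68500674 -254.82631241   14.        ]
keeper [ 552.2019149  -243.50002268   43.        ]
guide [ 554.28434774 -165.52215977   43.        ]
lugL [ 565.02183624 -147.09014414   30.        ]
lugR [ 544.30960722 -146.66807692   30.        ]
wheelL [633.67549141 -71.66090789  34.        ]
wheelR [479.41300766 -68.3711705   34.        ]
wheelfar [ 554.36870564 -140.76450373   34.        ]
```

Request:
jog_arm([
  [0.0366,-0.0072,0.02,0],
  [0.0366,-0.0072,0.06,0],
  [0.0366,-0.0072,0.1,0],
  [0.0366,-0.0072,0.124,0],
  [0.0366,-0.0072,0.1325,0],
  [0.0366,-0.0072,0.1325,0],
])

```text
clock: 2.82
position: [553.4, -185.3, 68.3]
ee_rot: [-0.702, 0.712, -0.0, -0.001]
contact_force: [0.3, 1.5, 0.1]
gripper_width: 42.9
```

```bash
python3 - <<'E'
from h import *
s=read_state(); im=get_image("wrist")[:,:,::-1]; print(s["clock"],s["position"],s["contact_force"])
cv2.imwrite("pics/w2.png",im)
im=get_image("side")[:,:,::-1][150:290,160:340]; cv2.imwrite("pics/s2.png",cv2.resize(im,None,fx=4,fy=4))
E
```

```text
2.825 [ 553.41515021 -185.32720247   68.28561176] [0.25593888 1.54952634 0.12692127]
```

View pics/w2.png

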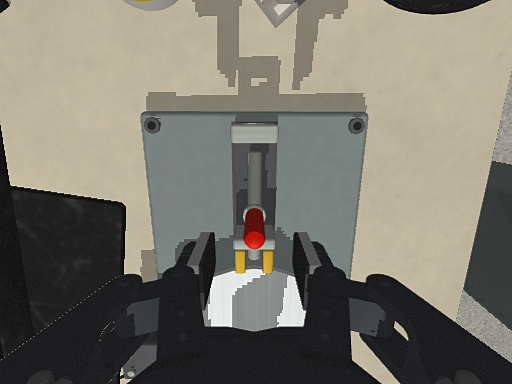

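View pics/s2.png

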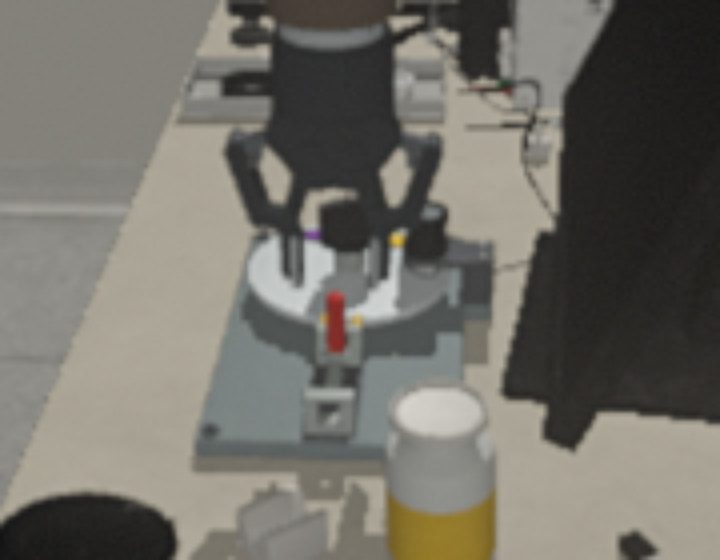

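```bash
python3 - <<'E'
from h import *
s=read_state(); k=cam("wrist",s); ks=cam("side"); kt=cam("top")
for n,P in dict(htop=(553.3,-187,79),hbot=(553.3,-187,43),tcp=s["position"],tip=s["position"]-[0,0,17]).items():
    print(n,"wrist",proj(k,P).round(),"side",proj(ks,P).round(1),((proj(ks,P)-[160,150])*4).round(),"top",proj(kt,P).round(1))
# triangulate handle top from side(243.8,224) & wrist2 (255,240)
def tri(rs):
    A=np.zeros((3,3));b=np.zeros(3)
    for p,d in rs:
        d=d/np.linalg.norm(d);M=np.eye(3)-np.outer(d,d);A+=M;b+=M@p
    X=np.linalg.solve(A,b); return X,[np.linalg.norm((np.eye(3)-np.outer(d,d)/(d@d))@(X-p)) for p,d in rs]
print(tri([ray(k,(255,240)),ray(ks,(243.8,224))]),tri([ray(kt,(334.3,193.7)),ray(ks,(243.8,224))]),tri([ray(k,(255,240)),ray(kt,(334.3,193.7))]))
E
```

```text
htop wrist [256. 239.] side [243.6 223.7] [335. 295.] top [335.1 193.4]
hbot wrist [255. 217.] side [243.8 235.6] [335. 342.] top [332.5 195.9]
tcp wrist [254. 234.] side [244.  226.8] [336. 307.] top [333.9 193.7]
tip wrist [254. 224.] side [244.1 232.4] [337. 330.] top [332.7 194.9]
(array([ 553.62314716, -185.65855058,   77.34237682]), [np.float64(0.009390671712119079), np.float64(0.009390671712132866)]) (array([ 553.17037734, -185.35776893,   77.04753622]), [np.float64(0.44904733709756844), np.float64(0.4490473370975521)]) (array([ 553.23123444, -185.40244988,   76.48935992]), [np.float64(0.40780139268760285), np.float64(0.4078013926875681)])
```

```bash
python3 - <<'E'
from h import *
s=read_state(); c=calibration("wrist");H=c["hand_eye"];Hi=np.linalg.inv(H)
ks=cam("side"); T=R.from_quat(s["ee_rot"]).as_matrix()
for x in (-11,0,11):
  for z in (-40,-20,0,10,17):
    t=np.array([x,21.5,z,1]); q=Hi@t; w=T@t[:3]+s["position"]
    print(x,z,(c["cx"]+c["fx"]*q[0]/-q[2]).round(),(c["cy"]-c["fy"]*q[1]/-q[2]).round(),"side",((proj(ks,w)-[160,150])*4).round(),w.round())
im=cv2.imread("pics/w2.png")[200:384,120:390]; cv2.imwrite("pics/w2c.png",cv2.resize(im,None,fx=2.9,fy=2.9,interpolation=cv2.INTER_CUBIC))
E
```

```text
-11 -40 298.0 288.0 side [303. 244.] [ 533. -174.  109.]
-11 -20 292.0 267.0 side [304. 271.] [ 533. -174.   89.]
-11 0 288.0 250.0 side [305. 298.] [ 533. -175.   69.]
-11 10 286.0 243.0 side [305. 311.] [ 533. -175.   59.]
-11 17 285.0 238.0 side [305. 320.] [ 533. -175.   52.]
0 -40 299.0 269.0 side [302. 252.] [ 533. -185.  109.]
0 -20 293.0 249.0 side [302. 279.] [ 533. -185.   89.]
0 0 289.0 234.0 side [303. 306.] [ 533. -185.   69.]
0 10 287.0 228.0 side [304. 319.] [ 533. -186.   59.]
0 17 286.0 223.0 side [304. 329.] [ 533. -186.   52.]
11 -40 300.0 248.0 side [300. 260.] [ 532. -196.  109.]
11 -20 294.0 231.0 side [301. 288.] [ 532. -196.   89.]
11 0 289.0 217.0 side [302. 315.] [ 532. -196.   69.]
11 10 288.0 212.0 side [302. 328.] [ 532. -197.   59.]
11 17 286.0 208.0 side [302. 338.] [ 533. -197.   52.]
```

View pics/w2c.png

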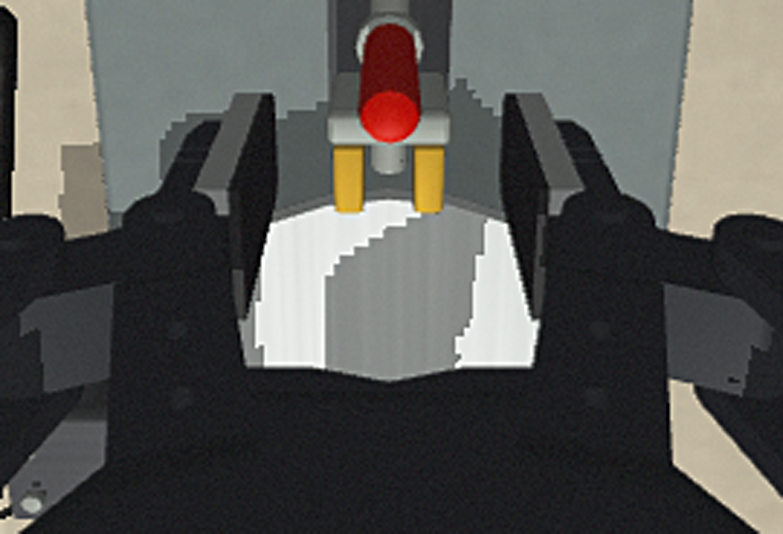

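Request:
jog_arm([
  [0,0,0,0],
  [0,0,0,0],
  [0,0,0,0],
  [0,0,0,0],
], hand=-1)

```text
clock: 3.42
position: [554.1, -185.9, 69.3]
ee_rot: [-0.701, 0.713, -0.001, -0.0]
contact_force: [0.6, 0.2, 1.0]
gripper_width: 0.1
```

```bash
python3 - <<'E'
from h import *
s=read_state(); im=get_image("wrist")[:,:,::-1]; print(s["clock"],s["position"],s["contact_force"],s["gripper_width"])
im2=get_image("side")[:,:,::-1][150:290,160:340]
a=cv2.resize(im[200:384,120:390],(780,531),interpolation=cv2.INTER_CUBIC); cv2.imwrite("pics/w3.png",a)
cv2.imwrite("pics/s3.png",cv2.resize(im2,None,fx=4,fy=4))
E
```

```text
3.425 [ 554.13187142 -185.91230374   69.27411131] [0.58323874 0.19594051 1.02345117] 0.054231200362133324
```

View pics/w3.png

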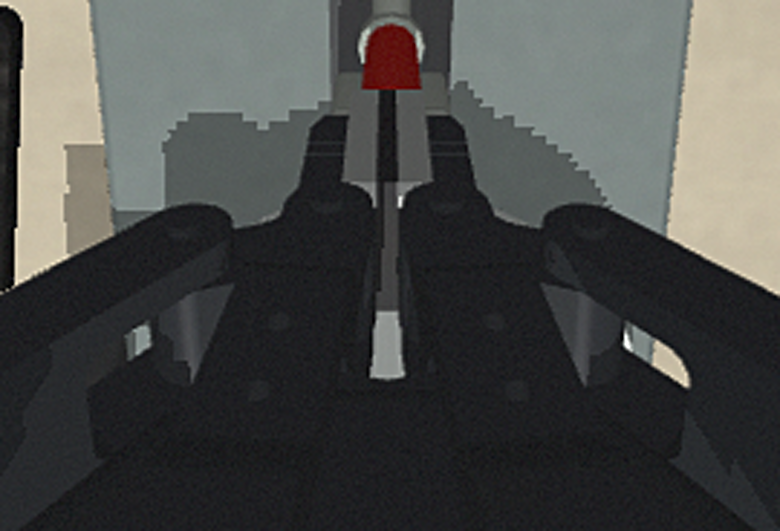

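View pics/s3.png

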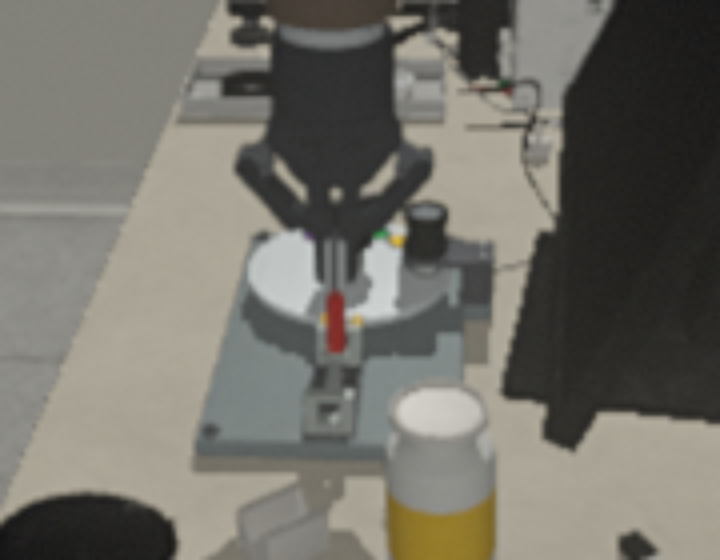

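```bash
python3 - <<'E'
import cv2
im=cv2.imread("pics/s3.png"); im=cv2.resize(im,(180,140),interpolation=cv2.INTER_AREA)[50:95,60:110]
cv2.imwrite("pics/s3z.png",cv2.resize(im,None,fx=13,fy=13,interpolation=cv2.INTER_NEAREST))
from h import *
s=read_state(); ks=cam("side");T=R.from_quat(s["ee_rot"]).as_matrix()
for z in (-30,-20,-10,0,17):
    w=T@np.array([11,0,z])+s["position"]; print(z,((proj(ks,w)-[220,200])*13+6).round())
E
```

```text
-30 [312. 250.]
-20 [312. 294.]
-10 [313. 339.]
0 [314. 382.]
17 [315. 456.]
```

View pics/s3z.png

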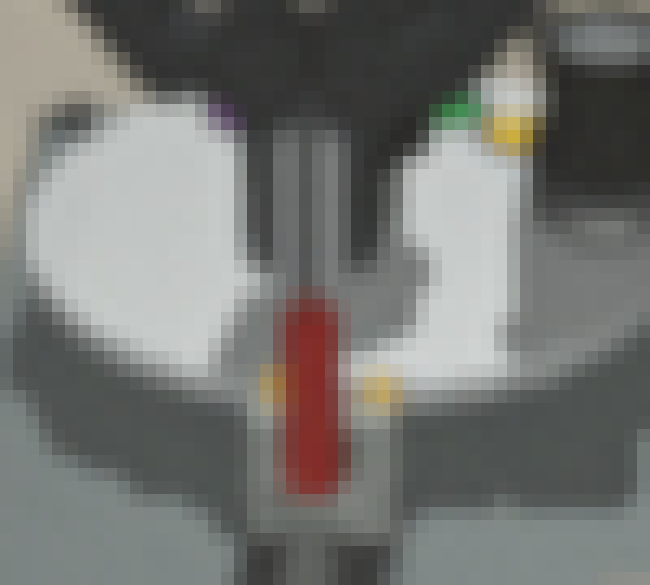

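Request:
jog_arm([
  [0,0,0,0],
  [0,0,0,0],
  [0,0,0,0],
  [0,0,0.01,0],
  [0,0,0.02,0],
  [0,0,0.03,0],
  [0,0,0.036,0],
  [0,0,0.036,0],
], hand=0)

```text
clock: 4.53
position: [553.8, -185.9, 32.4]
ee_rot: [-0.702, 0.713, -0.0, -0.001]
contact_force: [0.8, -0.4, -0.1]
gripper_width: 42.6
```

```bash
python3 - <<'E'
from h import *
s=read_state(); im=get_image("wrist")[:,:,::-1]; print(s["clock"],s["position"],s["contact_force"],s["gripper_width"])
im2=get_image("side")[:,:,::-1][200:245,220:270]
a=cv2.resize(im[200:384,120:390],(780,531),interpolation=cv2.INTER_CUBIC); cv2.imwrite("pics/w4.png",a)
cv2.imwrite("pics/s4.png",cv2.resize(im2,None,fx=13,fy=13,interpolation=cv2.INTER_NEAREST))
E
```

```text
4.525 [ 553.75066137 -185.91749603   32.38221798] [ 0.82840347 -0.43428132 -0.14644994] 42.56435949314989
```

View pics/w4.png

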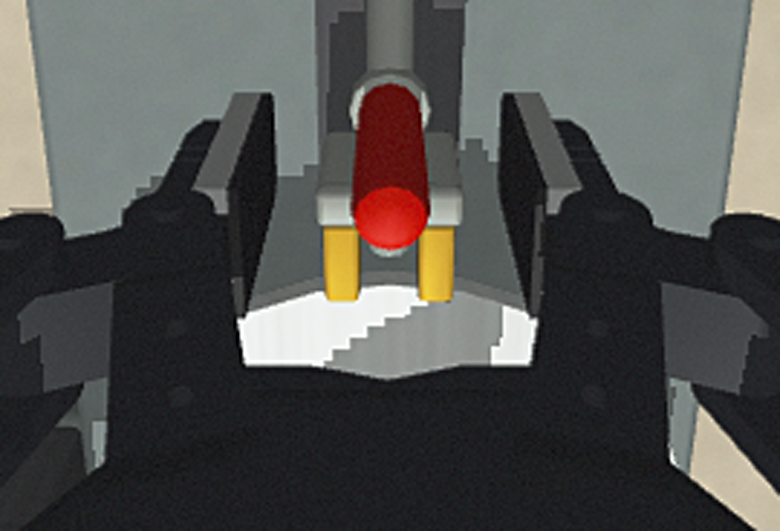

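View pics/s4.png

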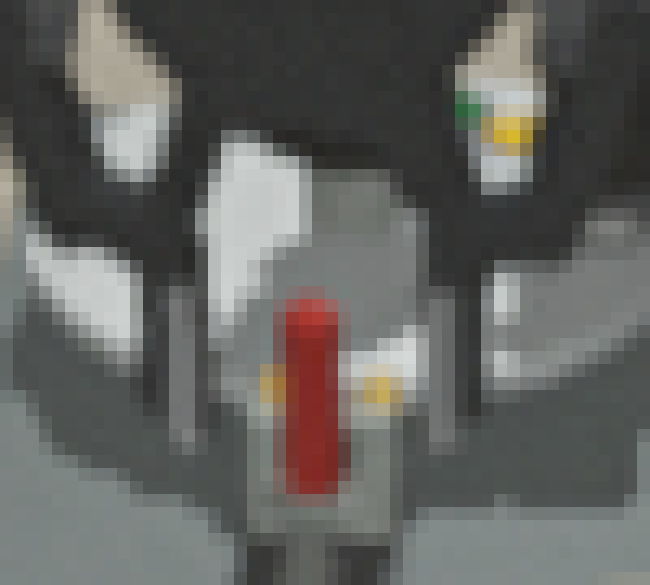

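Request:
jog_arm([
  [0,0,0,0],
  [0,0,0,0],
  [0,0,0,0],
  [0,0,0,0],
], hand=-1)

```text
clock: 5.12
position: [553.4, -186.0, 33.8]
ee_rot: [-0.702, 0.713, -0.0, -0.001]
contact_force: [-3.9, 1.2, 5.4]
gripper_width: 11.1
```

Request:
jog_arm([
  [0.006,0,0,0],
  [0.012,0,0,0],
  [0.018,0,0,0],
  [0.024,0,0,0],
  [0.03,0,0,0],
  [0.034,0,0,0],
  [0.036,0,0,0],
  [0.036,0,0,0],
])

```text
clock: 6.12
position: [552.7, -222.4, 33.9]
ee_rot: [-0.702, 0.713, -0.0, -0.001]
contact_force: [-3.3, -0.6, 2.8]
gripper_width: 11.0
```

Request:
jog_arm([
  [0.002,0,0,0],
  [0.004,0,0,0],
  [0.006,0,0,0],
  [0.008,0,0,0],
  [0.008,0,0,0],
])

```text
clock: 6.75
position: [552.6, -223.9, 33.8]
ee_rot: [-0.702, 0.713, 0.002, 0.001]
contact_force: [-2.3, 27.3, 8.4]
gripper_width: 10.7
```

Request:
jog_arm([
  [0,0,0,0],
  [0,0,0,0],
  [0,0,0,0],
  [0,0,-0.01,0],
  [0,0,-0.03,0],
  [0,0,-0.06,0],
  [0,0,-0.09,0],
  [0,0,-0.12,0],
  [0,0,-0.14,0],
  [0,0,-0.14,0],
], hand=0)

```text
clock: 8.0
position: [553.8, -225.4, 176.2]
ee_rot: [-0.701, 0.713, 0.0, 0.003]
contact_force: [0.1, -0.3, 0.2]
gripper_width: 42.8
```

```bash
python3 - <<'E'
from h import *
import pickle
s=read_state(); im=get_image("wrist")[:,:,::-1]; print(s["clock"],s["position"],s["contact_force"],s["gripper_width"],s["joints"])
cv2.imwrite("pics/w5.png",im); pickle.dump(s,open("w5.pkl","wb"))
cv2.imwrite("pics/w5b.png",cv2.resize(im,None,fx=1.5625,fy=1.5625))
t=get_image("top"); cv2.imwrite("pics/t5c.png",cv2.resize(t[145:240,235:375,::-1],None,fx=5.5,fy=5.5))
E
```

```text
8.0 [ 553.83473936 -225.35765578  176.2294643 ] [ 0.10799468 -0.3333125   0.17747153] 42.844121396351426 [-0.11847268  0.36699836 -0.11735282 -0.00532893 -1.08324845  0.1047025 ]
```

View pics/w5b.png

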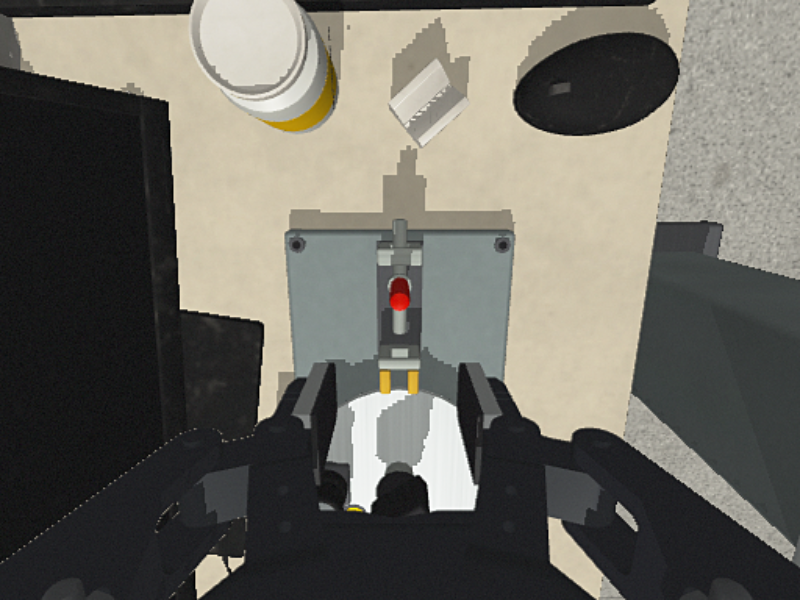

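Request:
jog_arm([
  [-0.03,0,0,9],
  [-0.06,0,0,18],
  [-0.09,0,0,27],
  [-0.12,0,0,36],
  [-0.15,0,0,45],
  [-0.16,0,0,54],
  [-0.16,0,0,54],
  [-0.16,0,0,54],
])

```text
clock: 9.1
position: [554.5, -65.2, 173.6]
ee_rot: [-0.302, 0.953, 0.003, -0.001]
contact_force: [-0.1, -0.2, 0.9]
gripper_width: 42.9
```

```bash
python3 - <<'E'
from h import *
import pickle
s=pickle.load(open("w5.pkl","rb"));k=cam("wrist",s);print("bolt handle top",onz(k,np.array((399.5,296))/1.5625,77))
s=read_state(); im=get_image("wrist")[:,:,::-1]; print(s["clock"],s["position"],s["contact_force"],s["gripper_width"],s["joints"],np.degrees(R.from_quat(s["ee_rot"]).as_euler("ZYX")))
cv2.imwrite("pics/w6.png",im); pickle.dump(s,open("w6.pkl","wb"))
cv2.imwrite("pics/w6b.png",cv2.resize(im,None,fx=1.5625,fy=1.5625))
E
```

```text
bolt handle top [ 552.90443492 -225.81182928   77.        ]
9.1 [554.5186246  -65.20993975 173.58509465] [-0.07474623 -0.209376    0.89103786] 42.9328515403867 [ 0.16962916  0.30747621 -0.21354747 -0.00699345 -1.05198713 -1.12340265] [-1.44846379e+02  3.54087274e-02  1.79631526e+02]
```

View pics/w6b.png

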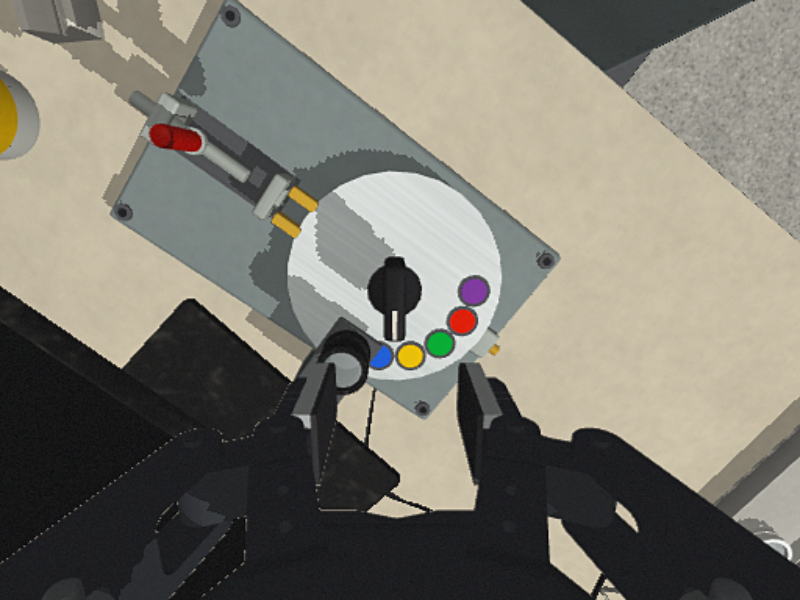

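```bash
python3 - <<'E'
from h import *
import pickle
im=cv2.imread("pics/w6.png")[155:225,215:295]; cv2.imwrite("pics/w6z.png",cv2.resize(im,None,fx=8,fy=8,interpolation=cv2.INTER_NEAREST))
s=pickle.load(open("w6.pkl","rb")); k=cam("wrist",s)
im=cv2.imread("pics/w6.png"); hsv=cv2.cvtColor(im,cv2.COLOR_BGR2HSV)
from scipy.optimize import least_squares
P=[]
for n,c in dict(yellow=(411,356),green=(440,343),red=(463,321),violet=(474,291)).items():
    x,y=int(c[0]/1.5625),int(c[1]/1.5625); r=10
    m=np.zeros(im.shape[:2],np.uint8); m[y-r:y+r+1,x-r:x+r+1]=(hsv[y-r:y+r+1,x-r:x+r+1,1]>120)
    nn,l,st,ce=cv2.connectedComponentsWithStats(m); i=1+np.argmax(st[1:,4]); P.append(onz(k,ce[i],34)[:2])
P=np.array(P); ang=np.radians(24*np.arange(2,6))
def res(q): return np.concatenate([q[0]+56*np.cos(q[2]+ang)-P[:,0],q[1]+56*np.sin(q[2]+ang)-P[:,1]])
r=least_squares(res,[555,-68,0]);print(r.x[:2],np.degrees(r.x[2]),r.fun.round(1))
# knob candidates
T=R.from_quat(s["ee_rot"]).as_matrix()
for x0 in ((556,-65),(555,-65)):
    for z in (90,): print(x0,proj(k,(*x0,z)), "d tool",T.T@(np.array([*x0,s["position"][2]])-s["position"]))
E
```

```text
[555.79414973 -65.89754588] -0.9789830767818479 [-0.1 -0.1  0.1  0.1  0.   0.  -0.  -0. ]
(556, -65) [253.05539521 196.35063656] d tool [-1.33206607 -0.68127462 -0.00355816]
(555, -65) [253.69180485 195.4812012 ] d tool [-5.14454991e-01 -1.05512603e-01 -3.60630946e-04]
```

View pics/w6z.png

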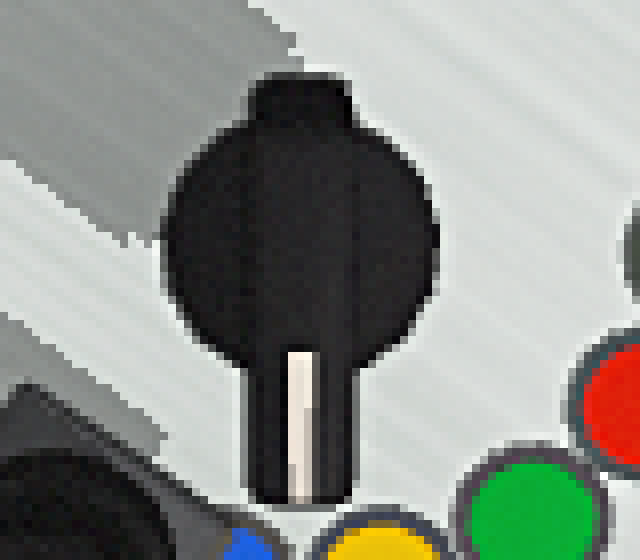

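Request:
jog_arm([
  [-0.001,-0.001,0.03,0],
  [-0.001,-0.001,0.065,0],
  [-0.001,-0.001,0.095,0],
  [-0.001,-0.001,0.115,0],
  [-0.001,-0.001,0.126,0],
  [-0.001,-0.001,0.129,0],
  [-0.001,-0.001,0.129,0],
])

```text
clock: 10.02
position: [556.1, -65.0, 45.3]
ee_rot: [-0.302, 0.953, 0.003, 0.0]
contact_force: [-0.8, 0.3, 0.1]
gripper_width: 43.2
```

```bash
python3 - <<'E'
from h import *
s=read_state(); im=get_image("wrist")[:,:,::-1]; print(s["clock"],s["position"],s["contact_force"],np.degrees(R.from_quat(s["ee_rot"]).as_euler("ZYX")))
a=cv2.resize(im[160:384,100:410],None,fx=2.5,fy=2.5,interpolation=cv2.INTER_CUBIC); cv2.imwrite("pics/w7.png",a)
im2=get_image("side")[:,:,::-1][185:245,215:285]
cv2.imwrite("pics/s7.png",cv2.resize(im2,None,fx=10,fy=10,interpolation=cv2.INTER_CUBIC))
E
```

```text
10.025 [556.1248554  -64.96782633  45.27150797] [-0.84984086  0.25768602  0.06107943] [-1.44877087e+02  1.03712486e-01  1.79674609e+02]
```

View pics/w7.png

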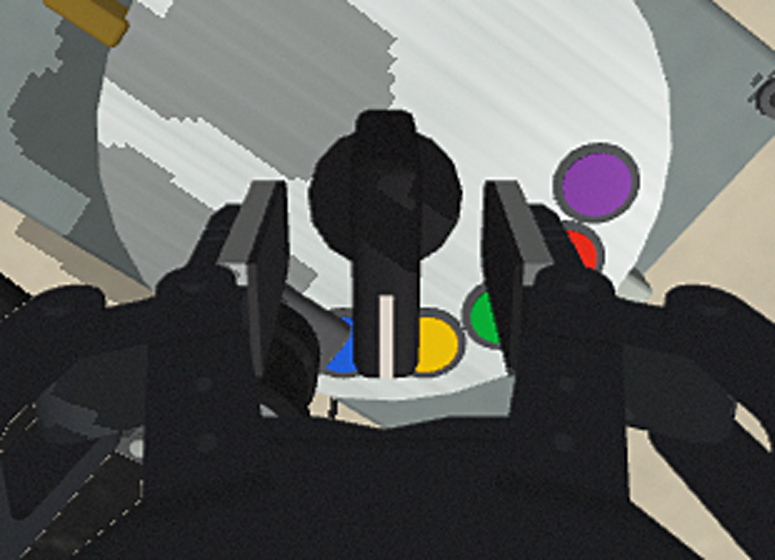

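View pics/s7.png

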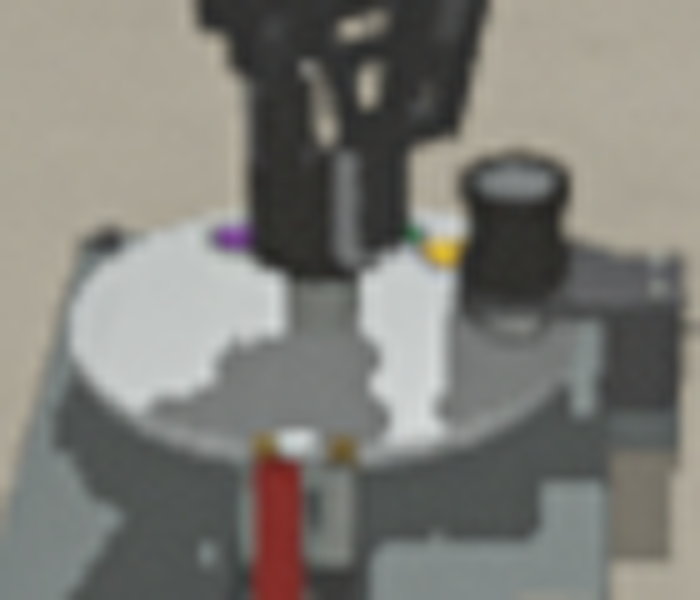

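Request:
jog_arm([
  [0,0,0,0],
  [0,0,0,0],
  [0,0,0,0],
  [0,0,0,0],
], hand=-1)

```text
clock: 10.62
position: [556.6, -64.6, 46.5]
ee_rot: [-0.302, 0.953, 0.003, 0.001]
contact_force: [-2.5, 2.0, 6.4]
gripper_width: 11.8
```

Request:
jog_arm([
  [0,0,0,4],
  [0,0,0,8],
  [0,0,0,12],
  [0,0,0,16],
  [0,0,0,20],
  [0,0,0,24],
  [0,0,0,28],
  [0,0,0,32],
  [0,0,0,36],
  [0,0,0,36],
])

```text
clock: 11.88
position: [556.9, -65.4, 46.5]
ee_rot: [0.007, 1.0, 0.002, 0.0]
contact_force: [1.1, -4.6, 0.8]
gripper_width: 12.1
```

```bash
python3 - <<'E'
from h import *
s=read_state(); print(s["clock"],s["position"],s["contact_force"],s["wrist_torque"],s["gripper_width"],np.degrees(R.from_quat(s["ee_rot"]).as_euler("ZYX")))
im=get_image("wrist")[:,:,::-1]; 
a=cv2.resize(im,None,fx=1.5625,fy=1.5625,interpolation=cv2.INTER_CUBIC); cv2.imwrite("pics/w8.png",a)
E
```

```text
11.875 [556.88581188 -65.42313373  46.46593054] [ 1.0962208  -4.63860321  0.82215774] [-1.45014189 -0.35663255  0.07954975] 12.055447504528477 [1.79208506e+02 1.94272274e-02 1.79716887e+02]
```

View pics/w8.png

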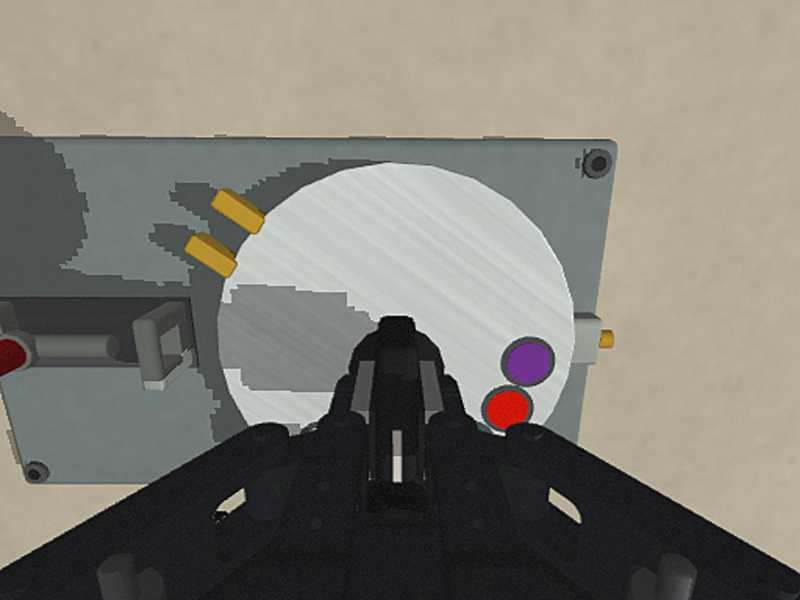

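Request:
jog_arm([
  [0,0,0,4],
  [0,0,0,8],
  [0,0,0,12],
  [0,0,0,16],
  [0,0,0,20],
  [0,0,0,24],
  [0,0,0,28],
  [0,0,0,31.5],
  [0,0,0,34],
  [0,0,0,35.5],
])

```text
clock: 13.18
position: [556.6, -66.3, 46.5]
ee_rot: [0.311, 0.95, 0.002, -0.001]
contact_force: [-0.9, -4.7, 1.2]
gripper_width: 11.8
```

Request:
jog_arm([
  [0,0,0,0.3],
  [0,0,0,0.3],
  [0,0,0,0.3],
])

```text
clock: 13.55
position: [556.6, -66.3, 46.5]
ee_rot: [0.313, 0.95, 0.002, -0.001]
contact_force: [-1.0, -3.7, 0.7]
gripper_width: 12.4
```

```bash
python3 - <<'E'
from h import *
import pickle
s=read_state(); print(s["clock"],s["position"],s["contact_force"],s["wrist_torque"],s["gripper_width"],np.degrees(R.from_quat(s["ee_rot"]).as_euler("ZYX")),s["joints"])
im=get_image("wrist")[:,:,::-1]; pickle.dump(s,open("w9.pkl","wb")); cv2.imwrite("pics/w9r.png",im)
a=cv2.resize(im,None,fx=1.5625,fy=1.5625,interpolation=cv2.INTER_CUBIC); cv2.imwrite("pics/w9.png",a)
t=get_image("top"); cv2.imwrite("pics/t9c.png",cv2.resize(t[145:240,235:375,::-1],None,fx=5.5,fy=5.5))
t=get_image("side"); cv2.imwrite("pics/s9.png",cv2.resize(t[170:300,150:350,::-1],None,fx=4,fy=4))
E
```

```text
13.55 [556.58841849 -66.31878157  46.4998687 ] [-1.04248429 -3.67349179  0.6798184 ] [-1.05916418 -0.23242847  0.10409875] 12.394130344203546 [ 1.43497748e+02 -1.39982641e-01  1.79839312e+02] [ 0.16833444  0.45504336 -0.35813436 -0.00539309 -0.75729608 -2.37230013]
```

View pics/w9.png

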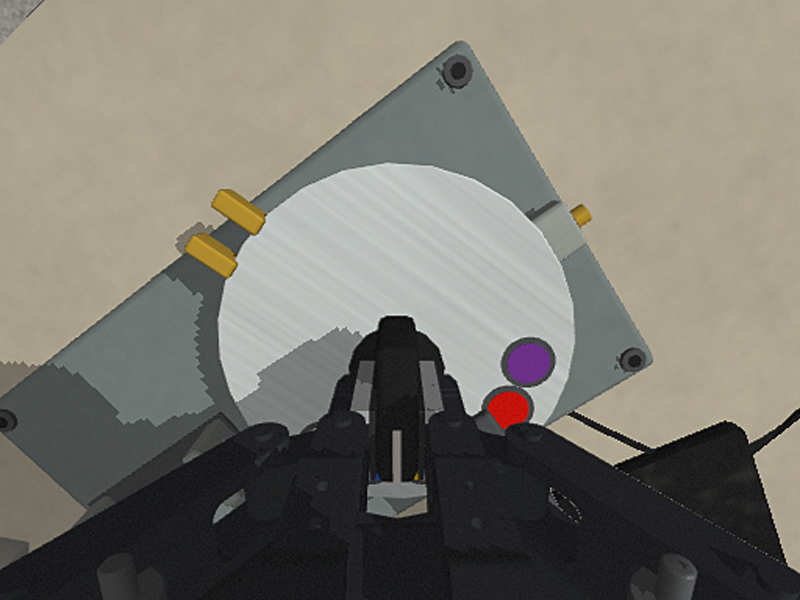

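View pics/t9c.png

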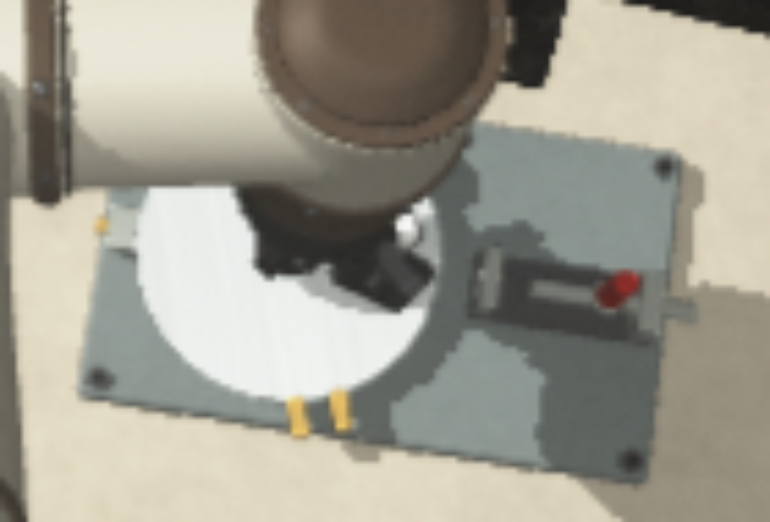

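View pics/s9.png

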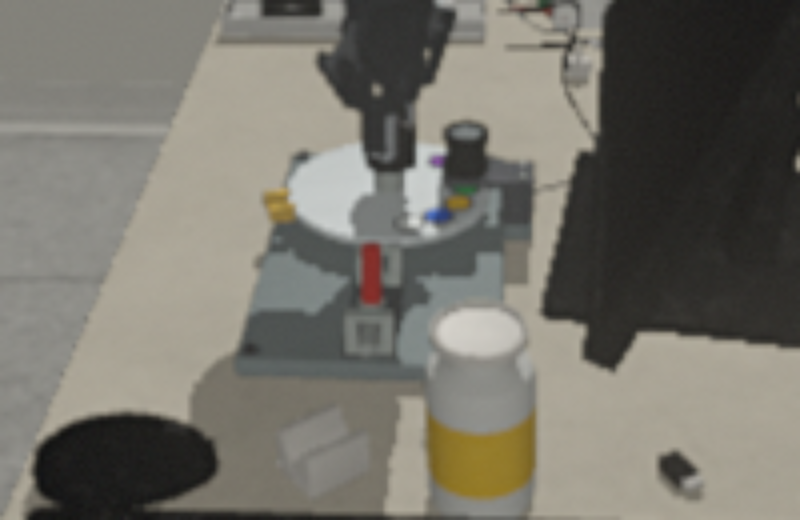

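```bash
python3 - <<'E'
from h import *
import pickle
s=pickle.load(open("w9.pkl","rb"));k=cam("wrist",s); im=cv2.imread("pics/w9r.png"); hsv=cv2.cvtColor(im,cv2.COLOR_BGR2HSV)
P=[]
for c,lo,hi in (((508,409),0,8),((528,362),130,165)):
    x,y=int(c[0]/1.5625),int(c[1]/1.5625); r=17
    m=np.zeros(im.shape[:2],np.uint8); m[y-r:y+r+1,x-r:x+r+1]=cv2.inRange(hsv[y-r:y+r+1,x-r:x+r+1],(lo,100,40),(hi,255,255))
    nn,l,st,ce=cv2.connectedComponentsWithStats(m); i=1+np.argmax(st[1:,4]); p=onz(k,ce[i],34)[:2];P.append(p); print(p,st[i])
    for ax in ((555.8,-65.9),(556,-64.7),(556.3,-66.3)):
        v=p-ax; print(np.linalg.norm(v).round(1),np.degrees(np.arctan2(v[1],v[0])).round(2))
# lugs at 36deg line; plate bolts for yaw
E
```

```text
[607.36117719 -43.59726529] [312 250  27  25 455]
56.2 23.39
55.5 22.34
55.9 23.97
[594.04471634 -25.08741871] [325 220  27  25 547]
55.9 46.86
54.9 46.16
55.9 47.51
```

```bash
python3 - <<'E'
from bench import *
print(job_done()); s=read_state(); print(s["clock"],s["position"],s["gripper_width"])
E
```

```text
the job is handed in; nothing more can be done
None
the job is handed in; nothing more can be done
```

The job is handed in at about 13.7 s, with the lock bolt home and the gripper still holding the knob at the third click.

**Bolt:** I slid it away from the wheel until it met a hard stop at 27 N. After I let go, its handle measured about 40 mm further along. In the pictures its tail stands through the keeper, and the wheel turned freely. I didn't measure the bolt's joint travel itself, so "fully home" rests on the stop and the pictures.

**Wheel:** I gripped the bar knob and turned it about 71.6 degrees clockwise by the tool angle. The red and violet filters measured at 23.4 and 46.9 degrees, where the third click puts them at about 23.1 and 47.1. That is within 0.3 degrees, allowing about 1 degree for where the wheel's axis was taken to be. The side view shows the green filter at the loupe.

**A disagreement with the given data:** the fingertips were about 20 mm behind the reported TCP, not 17 mm ahead of it. My first close on the bolt handle therefore shut on air above it. I measured the offset in two views, went lower and gripped again, with nothing disturbed.

**Bystanders:** the bottle, V-block and mouse look unmoved in the last side view. I did no specific check on the spare knob, lens cell or adapter ring, but the arm worked only around the fixture.

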